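# Lift the lint out of the jar with the bottle brush and close the jar

### The job

Laundry lint has settled in the glass jar that stands open: take the bottle brush out of its steel holder, dip it into that jar until the bristles are right down at the bottom, without pressing hard on the glass, draw it out again, and stand it back in its holder without dropping it. Then set the loose metal cap squarely on that jar, fully down over its neck (no need to twist it), and leave the jar standing where it is and everything else undisturbed.

Things in the scene. Friction and masses are not known exactly. Their poses are not given: they have to be found in the camera images.
- brush: Bottle brush standing upright, head down, in the steel holder; 200 mm long overall. Origin: centre of the flat lower end of the bristle head; z runs up along the brush to the handle end. Stiff cylindrical bristle head 30 mm in diameter, 0 to 70 mm; thin steel wire 70 to 105 mm; round wooden handle 20 mm in diameter, 105 to 200 mm. About 0.07 kg.
- brush_grip (a point): Point on the brush's axis 170 mm above the lower end of its head: a good place to hold the handle from above.
- brush_tip (a point): Centre of the flat lower end of the bristle head (the brush's origin).
- holder: Heavy steel cup that holds the brush, loose on the ledge; 85 mm high, foot 80 mm in diameter, upper part 58 mm in diameter outside, round bore 48 mm in diameter, inner floor 6 mm above its underside. Origin: centre of its underside, z up.
- jar: The open clear glass jar without a cap, loose on the ledge, about 0.24 kg. 118 mm high, body 76 mm in diameter up to 86 mm, shoulder from 86 to 98 mm, straight neck 55 mm in diameter outside and 49 mm inside from 98 to 118 mm, its uppermost 3 mm narrowing to a mouth of 46 mm inside and 52 mm outside; inner floor 6 mm above its underside. Origin: centre of its underside, z up.
- cap: The jar's loose metal twist cap, lying open side down on the ledge, about 0.03 kg: 66 mm in diameter, 18 mm high, inside 61 mm in diameter and 15.5 mm deep. Origin: centre of its open lower side, z up towards its closed top. It slips over the neck with about 3 mm of play all round; fully down, its closed top rests on the jar's rim and its origin is 102.5 mm above the jar's underside. No thread is modelled.
- full_jar: Another glass jar, of the same size as the open one, that already has its cap on (120.5 mm high in all). Not to be touched. Origin: centre of its underside.
- peg_a: Loose wooden clothes peg, 72 x 16 x 11 mm, lying on the ledge. Not to be disturbed.
- peg_b: Another loose wooden clothes peg, the same size.
- peg_c: A third loose wooden clothes peg, the same size.
- scoop: Lime plastic flat-bottomed scoop, lying on the far side of the ledge, bowl 105 x 80 x 46 mm, with a handle to its +x, 220 mm long overall. Origin under the middle of the bowl. Not to be disturbed.
Not all that is in view belongs to the job. What is shaped like the holder but blue is not meant.

How it is judged:
On the way, in this order (a step that is already met when the one before it is completed fails the run):
1. the held brush is down in the open jar, its lower end within 10 mm of the jar's inner floor (z of brush_tip in the frame of jar between 0 and 0.016 m and horizontal distance between brush_tip and jar below 0.03 m and angle between jar's own z axis and vertical below 0.1 rad and contact force between the fingers and brush above 0.5 N), for 0.1 s.
2. the brush stands in its holder again, head down, let go (z of brush_tip in the frame of holder below 0.014 m and horizontal distance between brush_tip and holder below 0.02 m and angle between brush's own z axis and vertical below 0.3 rad and contact force between the fingers and brush below 0.1 N), for 0.2 s.
At the end, for the whole second after the job is handed in: Cap level on the open jar, fully down (within 3 mm of height, 7 mm of axis, 0.08 rad); jar upright, within 50 mm of its start; brush head down in its holder (within 8 mm of its floor, lean under 0.3 rad), holder upright, within 50 mm of its start; all at rest (z of cap in the frame of jar between 0.0995 and 0.1055 m and horizontal distance between cap and jar below 0.007 m and angle between cap's own z axis and vertical below 0.08 rad and angle between each of jar, holder's own z axis and vertical below 0.05 rad and height (world z) of jar below 0.005 m and distance of each of jar, holder from where it was at the start of the episode below 0.05 m and z of brush_tip in the frame of holder below 0.014 m and horizontal distance between brush_tip and holder below 0.02 m and angle between brush's own z axis and vertical below 0.3 rad and linear speed of each of cap, jar, brush below 0.02 m/s); the robot touches nothing.
It fails at once if the open jar is tipped, lifted or pushed away (angle between jar's own z axis and vertical above 0.35 rad or height (world z) of jar above 0.04 m or distance of jar from where it was at the start of the episode above 0.06 m).
It fails at once if the brush is pressed hard on the jar (over 40 N) (contact force between brush and jar above 40 N).
It fails at once if the brush is dropped or knocked (moves unheld, faster than 0.7 m/s) (linear speed of brush above 0.7 m/s and contact force between the fingers and brush below 0.05 N).
It fails at once if the capped jar, a loose peg or the scoop is moved by more than 30 mm (distance of any of full_jar, peg_a, peg_b, peg_c, scoop from where it was at the start of the episode above 0.03 m).
It also fails if it takes over 72 s, if anything falls off the work surface, if the arm or the gripper's body presses on something with over 40 N, if the wrist force passes 120 N, or if a joint passes its speed limit or range.

### The arm

A 7-joint arm with a two-finger parallel gripper is mounted at the origin on the work surface. World frame = base frame: x ahead of the robot, y to its left, z up, the work surface at z = 0. Lengths are in m, angles in rad, forces in N, time in s.
With the tool pointing down it reaches from about 0.4 to 0.925 m from the base axis. Payload 4.1 kg.
Tool frame: the origin (TCP) lies midway between the tips of the shut fingers; the grasp point (between the pads) lies robot.hold_point_z behind it (robot.hold_point_z is the distance from the TCP to the grasp point, in m); z points along the fingers, y is the line along which they close (so a half turn about z gives the same grasp; the last joint's range is limited). The gripper opens to 85 mm and grips with 20 to 120 N. Pads are 22 mm wide; open, the fingers measure 114 mm over their backs; the gripper's body (76 mm by 85 mm) begins 54 mm behind the grasp point. The pads swing forward as they close: fully open they stand 13 mm farther back than shut.
Start: joints at [1.113, 0.398, 0.045, 1.537, -0.019, 1.207, -0.051], TCP at [0.228, -0.609, 0.231] pointing down, gripper open.
Joint ranges: [-2.82, 2.82], [-0.49, 2.23], [-1.37, 1.46], [0, 2.46], [-1.36, 4.5], [0.23, 2], [-2.94, 2.94]. Speed limits (rad/s): [2.57, 2.57, 3.14, 3.14, 3.14, 3.14, 3.14].

### API

Orientations are given as a unit quaternion [x, y, z, w].
In Python, from rig import robot gives the robot as it stands.
- The arm moves only by the tool jog_arm, never from a script. Its arguments are lists of equal length, an entry for each row: "slide": the shift along the tool's x, y, z in units of 50 mm (1.0 is 50 mm), a list of three; "spin": the turn about the tool's z in units of 8 degrees (1.0 is 8 degrees). In form: {"slide": [[x, y, z], ...], "spin": [spin, ...]}. A call has 1 to 12 rows; each row shifts and turns the commanded pose from where the row before left it, along the tool's axes as they then stand; what a row does not reach is not made up. A row lasts 1/10 s, in which the tool goes at most 50 mm and 8.59 degrees, less where a joint would pass 70% of its speed; a pose out of reach is approached as far as the arm can. A call with a number of a shift or a turn outside -1 to 1 is refused whole. A call with a gripper value outside its range is refused whole. "fingers" is the gripper command: -1 is fully open, 1 is shut, values between are in proportion, set as the call begins (left out, the last holds). The fingers move at their own pace and stop on an object; "grip_force" is the grip in N (left out, the last holds). Time passes only in rows, so rows that do not move let the fingers close. It gives the time, the measured TCP pose, the force, the opening and the grip force at its end, in the units of the state.
- robot.get_state(): the state, without advancing time (a new reading comes with each control period).
- robot.snapshot(name): name is "side" or "top" or "wrist"; returns (picture, depth): 384x512x3 uint8, red, green, blue; 384x512 float32, m along the optical axis (not along the pixel's ray), 0 where there is no reading.
- robot.camera_info(name): a dict with "mtx" (3x3 intrinsics, pixels), "extrinsics" (4x4, takes a point from world to camera coordinates). Camera axes: x right, y down, z forward; pixel columns grow to the right and rows downward; lengths in m; the calibration is good to about 2 mm. A picture is of the moment at which its call begins: read the wrist's pose just before it. camera_info takes no time and is no camera call; for the wrist camera it gives the pose at the moment of the call.
- robot.finish_job(): hands the job in; it is judged then, once.
The state is a dict: "t": time; "joint_positions": joint angles; "qvel": joint speeds; "tau": joint torques, N m; "tcp_pos": TCP position; "tcp_rot": TCP orientation; "ft_force": force on the tool from outside, world axes, zero at the start; "moment": the same for the moment, N m; "grip_width": opening from 0.0 (shut) to 1.0 (fully open); "finger_force": force on a finger pad.
Only numpy, scipy, OpenCV 4.12 (cv2) and the standard library are available. Lean on these libraries where they do the work, as an engineer would, in place of code of your own. Each camera call takes 0.05 s, during which the arm holds its last target. There are 200 camera calls.

## Working session

There is one attempt and no reset: what is moved stays moved. The work goes in short steps, Python scripts to look and compute and a tool call to move; the robot and the scene stay as the last step left them, time stands still between calls to the robot, and variables do not carry over. Pictures are saved under pics/ and viewed, at most 10 in all, crops included, and the job is handed in when it is done.

Besides the shell and the picture viewer there is one more tool, called after "Call:" by a JSON object that holds its "name" and its "arguments". jog_arm: Moves the arm, as the interface text tells. Shifts and turns lie within -1 to 1; 1 stands for 50 mm of shift or 8 degrees of turn. Its arguments: {"type":"object","properties":{"slide":{"type":"array"},"spin":{"type":"array"},"fingers":{"type":"number"},"grip_force":{"type":"number"}},"required":["slide","spin"]}

```bash
mkdir -p pics
cat > h.py <<'E'
import numpy as np, cv2
from rig import robot
def snap(n,tag):
    ci=robot.camera_info(n); p,d=robot.snapshot(n)
    cv2.imwrite(f'pics/{tag}.png',p[:,:,::-1]); np.savez(f'pics/{tag}.npz',p=p,d=d,K=np.array(ci['mtx']),E=np.array(ci['extrinsics']))
def load(tag):
    return np.load(f'pics/{tag}.npz')
def cloud(z):
    d,K,E=z['d'],z['K'],z['E']; v,u=np.mgrid[:d.shape[0],:d.shape[1]]
    c=np.stack([(u-K[0,2])/K[0,0]*d,(v-K[1,2])/K[1,1]*d,d],-1)
    return (c-E[:3,3])@E[:3,:3]
E
python3 - <<'E'
from h import *
snap('top','top0'); snap('side','side0')
a=cv2.imread('pics/top0.png');print(a.shape)
s=robot.get_state();print({k:np.round(v,3) for k,v in s.items()}); print(robot.hold_point_z)
for n in('top','side'):
    E=load(n+'0')['E'];print(n,-E[:3,:3].T@E[:3,3])
E
```

```text
(384, 512, 3)
{'t': np.float64(0.1), 'joint_positions': array([ 1.113,  0.399,  0.045,  1.538, -0.019,  1.207, -0.051]), 'qvel': array([-0.001, -0.001,  0.   , -0.003,  0.001, -0.002, -0.001]), 'tau': array([ 5.0000e-03, -4.7626e+01,  1.3710e+00, -2.5495e+01,  1.2000e-02,
        5.0000e-03, -0.0000e+00]), 'tcp_pos': array([ 0.228, -0.608,  0.23 ]), 'tcp_rot': array([ 0.984,  0.178, -0.   , -0.001]), 'ft_force': array([ 0.323, -0.166,  0.371]), 'moment': array([ 0.03 , -0.004, -0.003]), 'finger_force': np.float64(0.0), 'grip_width': np.float64(1.001)}
0.0187
top [ 0.4029569  -0.00274309  0.85847499]
side [ 0.23527843 -0.49205526  0.81191073]
```

View pics/top0.png

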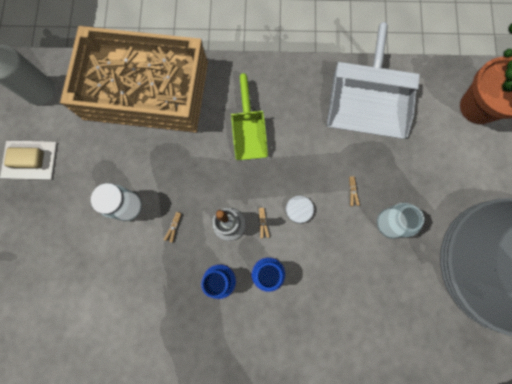

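View pics/side0.png

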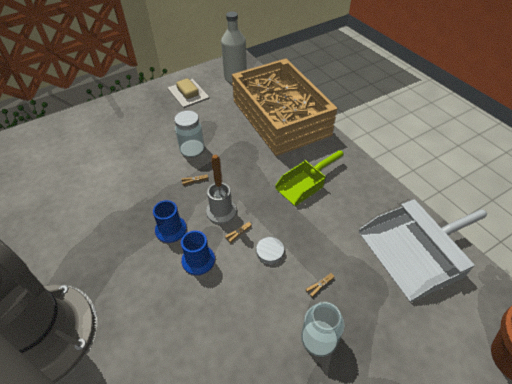

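The top picture shows the brush handle end at (221,214), in the steel holder at about (228,228). The loose cap is at (300,209), the open jar at (400,220) and the capped jar at (110,200). Pegs are at (173,227), (264,222) and (354,190). Lookalikes:
- **Holder:** the steel cup at (228,228), versus the blue cups at (218,281) and (268,274).
- **Jar:** the open one at (400,220), versus the capped one at (110,200).
- **Cap:** the loose one at (300,209), versus the one on the full jar at (107,198).

My choices are steel cup, open jar and loose cap.

Run:
```python
from h import *
z=load('top0'); P=cloud(z)
a=cv2.imread('pics/top0.png')
c=np.hstack([cv2.resize(a[170:270,190:320],None,fx=3,fy=3,interpolation=2),cv2.resize(a[170:270,345:445],None,fx=3,fy=3,interpolation=2)])
cv2.imwrite('pics/crop0.png',c)
for n,(u,v) in dict(handle=(221,214),cap=(300,209),cap2=(107,198),jar=(408,219),jarb=(390,222),pegb=(264,222),pegc=(354,190),floor=(330,260)).items(): print(n,P[v,u].round(3))
def reg(n,u0,u1,v0,v1,zl,zh):
    Q=P[v0:v1,u0:u1].reshape(-1,3); Q=Q[(Q[:,2]>zl)&(Q[:,2]<zh)]
    if len(Q): 
        (cx,cy),r=cv2.minEnclosingCircle(Q[:,:2].astype(np.float32));print(n,len(Q),'mean',Q.mean(0).round(4),'circ',round(cx,4),round(cy,4),round(r,4),'bbox',Q.min(0).round(3),Q.max(0).round(3))
reg('handle top',205,245,195,245,.19,.25)
reg('handle',205,245,195,245,.16,.25)
reg('holder rim',205,250,195,250,.078,.092)
reg('cap',280,320,190,230,.012,.024)
reg('jar rim',370,430,195,245,.108,.128)
reg('jar any',370,430,195,245,.03,.2)
reg('full cap',85,145,180,225,.11,.13)
```

```text
handle [0.48  0.077 0.205]
cap [ 0.519 -0.09   0.018]
cap2 [0.519 0.335 0.118]
jar [ 0.501 -0.348  0.018]
jarb [ 0.485 -0.28   0.088]
pegb [ 0.486 -0.004  0.009]
pegc [ 0.57  -0.222  0.012]
floor [ 0.4   -0.164  0.002]
handle top 85 mean [0.4798 0.0789 0.201 ] circ 0.4804 0.0797 0.0098 bbox [0.471 0.071 0.191] [0.489 0.088 0.206]
handle 102 mean [0.479  0.0782 0.1972] circ 0.4804 0.0797 0.0098 bbox [0.471 0.07  0.16 ] [0.489 0.088 0.206]
holder rim 160 mean [0.4785 0.0801 0.0834] circ 0.48 0.0822 0.0289 bbox [0.452 0.054 0.078] [0.508 0.11  0.087]
cap 583 mean [ 0.5194 -0.0884  0.0172] circ 0.5199 -0.0888 0.0332 bbox [ 0.487 -0.121  0.013] [ 0.551 -0.056  0.021]
jar rim 215 mean [ 0.4916 -0.3111  0.115 ] circ 0.4927 -0.313 0.0286 bbox [ 0.465 -0.34   0.108] [ 0.52  -0.285  0.122]
jar any 1067 mean [ 0.4902 -0.3056  0.0825] circ 0.4922 -0.3126 0.0378 bbox [ 0.455 -0.35   0.03 ] [ 0.529 -0.275  0.122]
full cap 767 mean [0.5177 0.3354 0.1193] circ 0.5183 0.3368 0.0337 bbox [0.486 0.304 0.111] [0.551 0.37  0.123]
```

View pics/crop0.png

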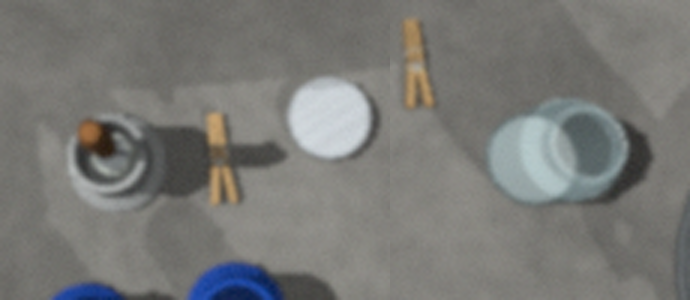

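The crop confirms the brush in the steel cup, with the blue cups separate, and the open jar and loose cap as chosen. The measured sizes agree: rim radius 28.9 mm, cap radius 33.2 mm, jar radius 37.8 mm and handle top at 206 mm.

Call:
{"name": "jog_arm", "arguments": {"slide": [[0,0,-0.5],[0,0,-0.5],[0,0,-0.5],[0.55,-0.75,0],[0.55,-0.75,0],[0.55,-0.75,0],[0.55,-0.75,0],[0.55,-0.75,0],[0.55,-0.75,0],[0.55,-0.75,0],[0.55,-0.75,0],[0,0,0]], "spin": [0.855,0.855,0.855,0,0,0,0,0,0,0,0,0], "fingers": -1, "grip_force": 40}}

```text
t: 1.3
tcp_pos: [0.4529, -0.3005, 0.306]
tcp_rot: [1.0, 0.007, 0.001, -0.002]
ft_force: [0.7, -0.3, -0.2]
grip_width: 0.995
finger_force: 0.0
```

Call:
{"name": "jog_arm", "arguments": {"slide": [[0.06,-0.84,0],[0.06,-0.84,0],[0.06,-0.84,0],[0.06,-0.84,0],[0.06,-0.84,0],[0.06,-0.84,0],[0.06,-0.84,0],[0.06,-0.84,0],[0.06,-0.84,0],[0,0,0],[0,0,0]], "spin": [0.1,0,0,0,0,0,0,0,0,0,0]}}

```text
t: 2.4
tcp_pos: [0.4792, 0.0694, 0.3059]
tcp_rot: [1.0, -0.006, -0.0, 0.0]
ft_force: [0.0, -0.2, 0.7]
grip_width: 1.001
finger_force: 0.0
```

Run:
```python
from h import *
s=robot.get_state();print({k:np.round(s[k],4) for k in('joint_positions','tcp_pos','tcp_rot')})
snap('wrist','w1')
z=load('w1');P=cloud(z);Q=P.reshape(-1,3)
def reg(n,c,r,zl,zh):
    q=Q[(Q[:,2]>zl)&(Q[:,2]<zh)&(np.hypot(*(Q[:,:2]-c).T)<r)]
    if len(q): (cx,cy),rr=cv2.minEnclosingCircle(q[:,:2].astype(np.float32));print(n,len(q),q.mean(0).round(4),round(cx,4),round(cy,4),round(rr,4),q[:,2].max())
reg('handle',(.48,.08),.03,.19,.22);reg('handle low',(.48,.08),.03,.12,.17);reg('rim',(.48,.082),.05,.078,.09)
```

```text
{'joint_positions': array([ 0.1921,  0.0616, -0.4444,  1.7996,  0.0282,  1.2875, -1.8414]), 'tcp_pos': array([0.4792, 0.0694, 0.3059]), 'tcp_rot': array([ 1.0e+00, -5.6e-03, -4.0e-04,  4.0e-04])}
handle 422 [0.484  0.0801 0.2016] 0.4818 0.0804 0.0099 0.20756637876406955
handle low 155 [0.4892 0.0792 0.1467] 0.4836 0.0809 0.0096 0.16924699450480518
rim 516 [0.4866 0.0823 0.0843] 0.4812 0.0823 0.0291 0.08853548106710915
```

View pics/w1.png

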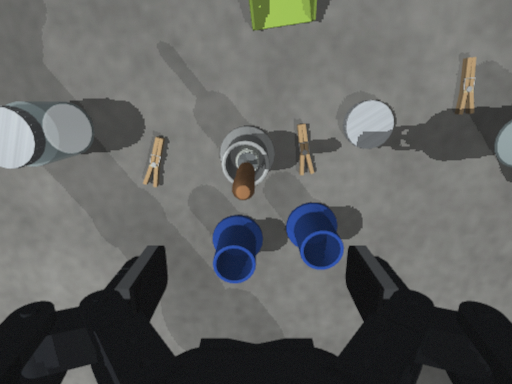

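The wrist picture shows the brush handle end at (243,190), upright in the steel holder, and the fingers straddle the column ahead. The wrist depth agrees with the top camera to 2 mm.

Call:
{"name": "jog_arm", "arguments": {"slide": [[0.04,-0.21,0],[0,0,0],[0,0,0.5],[0,0,0.5],[0,0,0.5],[0,0,0.5],[0,0,0.5],[0,0,0.45],[0,0,0],[0,0,0]], "spin": [-0.08,0,0,0,0,0,0,0,0,0]}}

```text
t: 3.45
tcp_pos: [0.4818, 0.0793, 0.1591]
tcp_rot: [1.0, -0.001, -0.0, 0.0]
ft_force: [0.5, -0.3, -0.7]
grip_width: 0.997
finger_force: 0.0
```

Call:
{"name": "jog_arm", "arguments": {"slide": [[0,0,0],[0,0,0],[0,0,0],[0,0,0],[0,0,0],[0,0,0],[0,0,0],[0,0,0],[0,0,0],[0,0,0]], "spin": [0,0,0,0,0,0,0,0,0,0], "fingers": 1, "grip_force": 50}}

```text
t: 4.45
tcp_pos: [0.4821, 0.0799, 0.1593]
tcp_rot: [1.0, -0.001, 0.001, -0.0]
ft_force: [0.1, 0.2, 5.8]
grip_width: 0.219
finger_force: 49.1
```

Call:
{"name": "jog_arm", "arguments": {"slide": [[0,0,-0.2],[0,0,-0.4],[0,0,-0.5],[0,0,-0.5],[0,0,-0.5],[0,0,-0.5],[0,0,-0.5],[0,0,-0.3],[0,0,0],[0,0,0]], "spin": [0,0,0,0,0,0,0,0,0,0]}}

```text
t: 5.45
tcp_pos: [0.4811, 0.0794, 0.3281]
tcp_rot: [1.0, -0.001, -0.001, 0.0]
ft_force: [-0.4, -0.7, -0.8]
grip_width: 0.224
finger_force: 48.8
```

```bash
python3 - <<'E'
from h import *
print(robot.get_state()['tcp_pos'],robot.get_state()['finger_force'])
snap('side','s2');snap('top','t2')
for n in('s2','t2'):
    P=cloud(load(n));Q=P.reshape(-1,3)
    q=Q[(np.hypot(*(Q[:,:2]-(.481,.08)).T)<.05)&(Q[:,2]>.1)&(Q[:,2]<.31)]
    for a in np.arange(.1,.31,.02):
        w=q[(q[:,2]>a)&(q[:,2]<a+.02)]
        if len(w):print(n,a.round(2),len(w),w.mean(0).round(4),w.min(0).round(3),w.max(0).round(3))
E
python3 -c "
import cv2;a=cv2.imread('pics/s2.png');b=cv2.imread('pics/t2.png')
cv2.imwrite('pics/s2c.png',cv2.resize(a[90:230,140:300],None,fx=4,fy=4))"
```

```text
[0.48109964 0.07943498 0.32811133] 48.77553641796112
s2 0.16 37 [0.4755 0.0693 0.1754] [0.464 0.064 0.172] [0.493 0.083 0.18 ]
s2 0.18 80 [0.4751 0.0689 0.1899] [0.464 0.063 0.18 ] [0.493 0.086 0.2  ]
s2 0.2 91 [0.4751 0.069  0.2104] [0.464 0.062 0.2  ] [0.493 0.086 0.22 ]
s2 0.22 103 [0.4756 0.0699 0.2315] [0.464 0.063 0.221] [0.495 0.089 0.24 ]
s2 0.24 82 [0.4788 0.0766 0.2435] [0.467 0.065 0.24 ] [0.492 0.093 0.258]
s2 0.26 18 [0.4783 0.0752 0.2711] [0.472 0.071 0.261] [0.485 0.079 0.28 ]
s2 0.28 59 [0.4764 0.0718 0.2904] [0.47  0.068 0.28 ] [0.485 0.082 0.3  ]
s2 0.3 40 [0.4768 0.0716 0.3049] [0.47  0.068 0.3  ] [0.487 0.082 0.31 ]
t2 0.16 7 [0.4703 0.0689 0.1766] [0.466 0.065 0.175] [0.476 0.074 0.178]
t2 0.18 18 [0.4732 0.068  0.1905] [0.465 0.064 0.184] [0.485 0.077 0.198]
t2 0.2 17 [0.4728 0.0678 0.2103] [0.465 0.064 0.205] [0.484 0.075 0.218]
t2 0.22 26 [0.4759 0.0665 0.2326] [0.467 0.064 0.224] [0.488 0.071 0.24 ]
t2 0.24 31 [0.4793 0.0691 0.2425] [0.471 0.066 0.24 ] [0.487 0.072 0.245]
```

View pics/s2c.png

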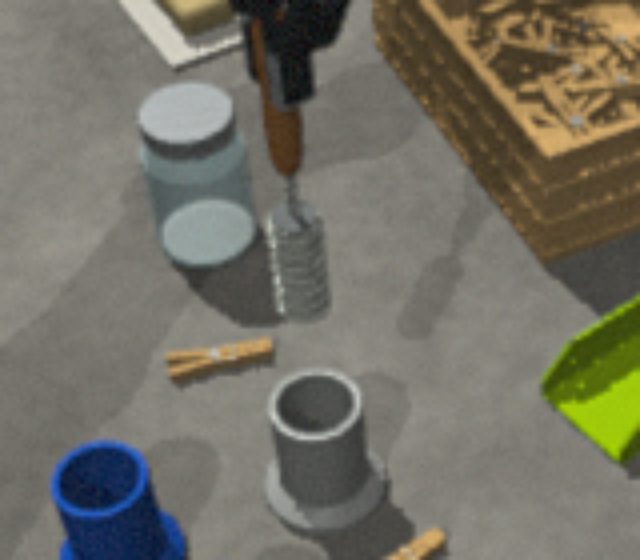

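The crop shows the brush hanging straight in the fingers, with its bristle end at (300,315) clear above the holder. Its tip measures about 0.174 m high.

Call:
{"name": "jog_arm", "arguments": {"slide": [[0.02,0.4,0],[0.02,0.7,0],[0.03,0.8,0],[0.03,0.8,0],[0.03,0.8,0],[0.03,0.8,0],[0.03,0.8,0],[0.03,0.8,0],[0.02,0.8,0],[0.02,0.7,0],[0.0,0.4,0],[0,0,0]], "spin": [0,0,0,0,0,0,0,0,0,0,0,0]}}

```text
t: 6.75
tcp_pos: [0.4919, -0.3142, 0.3267]
tcp_rot: [1.0, -0.004, -0.002, 0.0]
ft_force: [-0.3, -0.4, 0.3]
grip_width: 0.22
finger_force: 48.9
```

Run:
```python
from h import *
s=robot.get_state();print(s['tcp_pos'],s['tcp_rot'])
snap('side','s3')
Q=cloud(load('s3')).reshape(-1,3)
c=s['tcp_pos'][:2]
q=Q[(np.hypot(*(Q[:,:2]-c).T)<.03)&(Q[:,2]>.165)&(Q[:,2]<.24)]
print(len(q),q.min(0),q.max(0))
q=Q[(np.hypot(*(Q[:,:2]-(.4925,-.3128)).T)<.035)&(Q[:,2]>.114)&(Q[:,2]<.124)]
print(len(q),q.min(0),q.max(0),cv2.minEnclosingCircle(q[:,:2].astype(np.float32)))
a=cv2.imread('pics/s3.png');cv2.imwrite('pics/s3c.png',cv2.resize(a[200:370,240:420],None,fx=3.3,fy=3.3))
```

```text
[ 0.49185373 -0.31417545  0.32667957] [ 9.99989750e-01 -4.13742094e-03 -1.83686879e-03  9.07899559e-05]
420 [ 0.47399621 -0.33016618  0.17103563] [ 0.50280175 -0.30107199  0.23997714]
111 [ 0.46550697 -0.34096463  0.11404756] [ 0.51813068 -0.28773376  0.11906236] ((0.4919913411140442, -0.3148981034755707), 0.02726619318127632)
```

View pics/s3c.png

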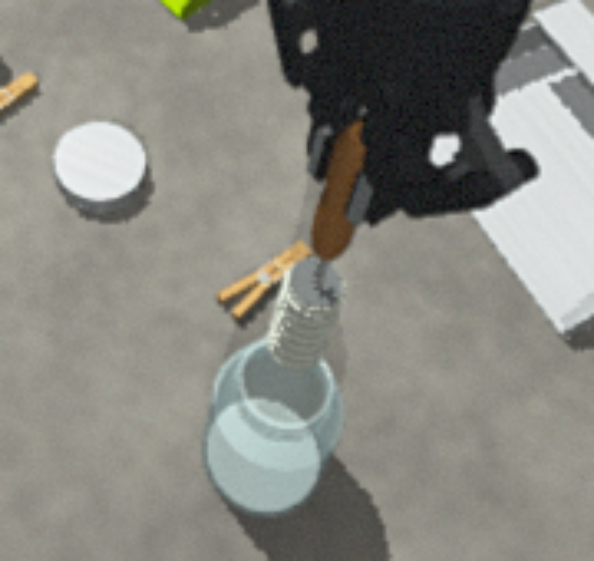

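The crop shows the bristle end at (298,362), right over the mouth of the open jar, centred at (287,388). I'll shift 2.5 mm in x and go down.

Call:
{"name": "jog_arm", "arguments": {"slide": [[0.05,-0.02,0],[0,0,0],[0,0,0.2],[0,0,0.3],[0,0,0.3],[0,0,0.3],[0,0,0.3],[0,0,0.2],[0,0,0],[0,0,0]], "spin": [-0.05,0,0,0,0,0,0,0,0,0]}}

```text
t: 7.8
tcp_pos: [0.4965, -0.3092, 0.249]
tcp_rot: [1.0, 0.003, 0.0, 0.0]
ft_force: [-0.2, 0.6, -1.1]
grip_width: 0.222
finger_force: 48.9
```

Call:
{"name": "jog_arm", "arguments": {"slide": [[-0.04,0.08,0],[0,0,0],[0,0,0.2],[0,0,0.3],[0,0,0.3],[0,0,0.3],[0,0,0.2],[0,0,0.1],[0,0,0.1],[0,0,0],[0,0,0]], "spin": [0,0,0,0,0,0,0,0,0,0,0]}}

```text
t: 8.9
tcp_pos: [0.4947, -0.3136, 0.1743]
tcp_rot: [1.0, 0.002, 0.0, 0.0]
ft_force: [0.4, 0.8, -1.1]
grip_width: 0.218
finger_force: 48.9
```

Call:
{"name": "jog_arm", "arguments": {"slide": [[0,0,0.1],[0,0,0.1],[0,0,0.02],[0,0,0],[0,0,0],[0,0,0],[0,0,0]], "spin": [0,0,0,0,0,0,0]}}

```text
t: 9.6
tcp_pos: [0.4945, -0.3135, 0.163]
tcp_rot: [1.0, 0.002, 0.0, 0.0]
ft_force: [0.7, -0.5, -1.3]
grip_width: 0.218
finger_force: 48.9
```

Call:
{"name": "jog_arm", "arguments": {"slide": [[0,0,0.05],[0,0,0],[0,0,0],[0,0,0]], "spin": [0,0,0,0]}}

```text
t: 10.0
tcp_pos: [0.4943, -0.3134, 0.1603]
tcp_rot: [1.0, 0.002, -0.0, 0.0]
ft_force: [-0.1, 0.2, -0.7]
grip_width: 0.222
finger_force: 48.9
```

Call:
{"name": "jog_arm", "arguments": {"slide": [[0,0,-0.2],[0,0,-0.3],[0,0,-0.4],[0,0,-0.4],[0,0,-0.4],[0,0,-0.4],[0,0,-0.4],[0,0,-0.4],[0,0,-0.3],[0,0,-0.2],[0,0,0]], "spin": [0,0,0,0,0,0,0,0,0,0,0]}}

```text
t: 11.1
tcp_pos: [0.495, -0.3137, 0.3324]
tcp_rot: [1.0, 0.002, 0.002, 0.001]
ft_force: [0.3, 0.1, -0.2]
grip_width: 0.218
finger_force: 48.9
```

Call:
{"name": "jog_arm", "arguments": {"slide": [[-0.02,-0.4,0],[-0.02,-0.7,0],[-0.03,-0.8,0],[-0.03,-0.8,0],[-0.03,-0.8,0],[-0.03,-0.8,0],[-0.03,-0.8,0],[-0.03,-0.8,0],[-0.03,-0.8,0],[0,-0.7,0],[0,-0.5,0],[0,0,0]], "spin": [0,0,0,0,0,0,0,0,0,0,0,0]}}

```text
t: 12.3
tcp_pos: [0.4779, 0.0872, 0.3295]
tcp_rot: [1.0, 0.007, -0.001, -0.001]
ft_force: [-0.9, 0.7, -1.2]
grip_width: 0.22
finger_force: 48.9
```

Call:
{"name": "jog_arm", "arguments": {"slide": [[0,0,0],[0,0,0]], "spin": [0,0]}}

```text
t: 12.5
tcp_pos: [0.4794, 0.0806, 0.3296]
tcp_rot: [1.0, 0.002, -0.001, 0.0]
ft_force: [-0.2, -0.1, -0.2]
grip_width: 0.222
finger_force: 48.9
```

Call:
{"name": "jog_arm", "arguments": {"slide": [[0.06,-0.03,0],[0,0,0],[0,0,0.3],[0,0,0.4],[0,0,0.4],[0,0,0.4],[0,0,0.4],[0,0,0.4],[0,0,0.3],[0,0,0],[0,0,0]], "spin": [0,0,0,0,0,0,0,0,0,0,0]}}

```text
t: 13.6
tcp_pos: [0.4832, 0.0828, 0.2006]
tcp_rot: [1.0, 0.002, 0.0, -0.0]
ft_force: [0.3, -0.6, -0.4]
grip_width: 0.218
finger_force: 48.9
```

Call:
{"name": "jog_arm", "arguments": {"slide": [[0,0,0.2],[0,0,0.2],[0,0,0.2],[0,0,0.15],[0,0,0.05],[0,0,0.02],[0,0,0],[0,0,0]], "spin": [0,0,0,0,0,0,0,0]}}

```text
t: 14.4
tcp_pos: [0.483, 0.0832, 0.1594]
tcp_rot: [1.0, 0.002, 0.0, -0.0]
ft_force: [-1.1, -0.2, -0.9]
grip_width: 0.225
finger_force: 49.2
```

Call:
{"name": "jog_arm", "arguments": {"slide": [[0,0,0],[0,0,0],[0,0,0],[0,0,0],[0,0,0]], "spin": [0,0,0,0,0], "fingers": 0.4}}

```text
t: 14.9
tcp_pos: [0.4829, 0.0831, 0.1593]
tcp_rot: [1.0, 0.002, 0.0, 0.0]
ft_force: [-0.5, 0.1, 0.5]
grip_width: 0.297
finger_force: 0.0
```

Call:
{"name": "jog_arm", "arguments": {"slide": [[0,0,0],[0,0,0],[0,0,0],[0,0,0],[0,0,0],[0,0,0],[0,0,0]], "spin": [0,0,0,0,0,0,0], "fingers": -1}}

```text
t: 15.6
tcp_pos: [0.4829, 0.0831, 0.1593]
tcp_rot: [1.0, 0.002, 0.0, 0.0]
ft_force: [-0.1, 0.1, 0.3]
grip_width: 0.999
finger_force: 0.0
```

Call:
{"name": "jog_arm", "arguments": {"slide": [[0,0,-0.2],[0,0,-0.5],[0,0,-0.5],[0,0,-0.6],[0,0,-0.6],[0,0,-0.6],[0,0,0],[0,0,0]], "spin": [0,0,0,0,0,0,0,0]}}

```text
t: 16.4
tcp_pos: [0.4831, 0.0832, 0.3103]
tcp_rot: [1.0, 0.002, 0.001, 0.0]
ft_force: [0.3, 0.5, -1.1]
grip_width: 0.996
finger_force: 0.0
```

Call:
{"name": "jog_arm", "arguments": {"slide": [[0,0.4,0],[0,0.6,0],[0,0.7,0],[0,0.7,0],[0,0.6,0],[0,0.4,0],[0,0,0],[0,0,0],[0,0,0]], "spin": [0,0,0,0,0,0,0,0,0]}}

```text
t: 17.3
tcp_pos: [0.4836, -0.0852, 0.3088]
tcp_rot: [1.0, 0.004, -0.0, -0.0]
ft_force: [0.6, 0.1, 0.5]
grip_width: 1.002
finger_force: 0.0
```

```bash
cat > m.py <<'E'
from h import *
import sys
s=robot.get_state();print({k:np.round(s[k],4) for k in('t','tcp_pos','tcp_rot')})
t=sys.argv[1]
for n in('wrist','side','top'):
    snap(n,n+t);Q=cloud(load(n+t)).reshape(-1,3)
    def reg(m,c,r,zl,zh):
        q=Q[(Q[:,2]>zl)&(Q[:,2]<zh)&(np.hypot(*(Q[:,:2]-c).T)<r)]
        if len(q)>5:
            (cx,cy),rr=cv2.minEnclosingCircle(q[:,:2].astype(np.float32));b=(q.min(0)+q.max(0))/2
            print(n,m,len(q),'circ',round(cx,4),round(cy,4),round(rr,4),'bb',b[:2].round(4),'zmed',np.median(q[:,2]).round(4),'zmax',q[:,2].max().round(4))
    reg('cap',(.5197,-.0888),.045,.012,.024)
    reg('jar rim',(.492,-.314),.033,.112,.124)
    reg('handle top',(.481,.081),.03,.19,.215)
    reg('holder',(.481,.082),.045,.08,.09)
E
python3 m.py a
```

```text
{'t': np.float64(17.3), 'tcp_pos': array([ 0.4836, -0.0852,  0.3088]), 'tcp_rot': array([ 1.0e+00,  3.7e-03, -5.0e-04, -4.0e-04])}
wrist cap 1761 circ 0.521 -0.0878 0.0332 bb [ 0.5211 -0.0877] zmed 0.018 zmax 0.0215
wrist jar rim 716 circ 0.4945 -0.3126 0.0285 bb [ 0.4945 -0.3117] zmed 0.1168 zmax 0.1196
wrist handle top 519 circ 0.4835 0.0827 0.0103 bb [0.4832 0.0823] zmed 0.2009 zmax 0.2071
wrist holder 576 circ 0.4811 0.0822 0.0291 bb [0.4811 0.0822] zmed 0.0848 zmax 0.0897
side cap 525 circ 0.5196 -0.0898 0.0339 bb [ 0.519  -0.0905] zmed 0.0155 zmax 0.02
side jar rim 187 circ 0.4923 -0.3142 0.0281 bb [ 0.4915 -0.3144] zmed 0.115 zmax 0.1189
side handle top 61 circ 0.4797 0.0795 0.0098 bb [0.4803 0.0787] zmed 0.1981 zmax 0.2053
side holder 108 circ 0.4792 0.0805 0.0296 bb [0.4787 0.0803] zmed 0.0822 zmax 0.0888
top cap 258 circ 0.5174 -0.0881 0.0321 bb [ 0.5164 -0.0876] zmed 0.0172 zmax 0.0219
top handle top 87 circ 0.4818 0.0828 0.0099 bb [0.482  0.0828] zmed 0.2018 zmax 0.2071
top holder 148 circ 0.4801 0.082 0.029 bb [0.4804 0.0819] zmed 0.0838 zmax 0.0871
```

Call:
{"name": "jog_arm", "arguments": {"slide": [[0.4,0.03,0],[0.33,0.04,0],[0,0,0.5],[0,0,0.8],[0,0,0.8],[0,0,0.8],[0,0,0.8],[0,0,0.6],[0,0,0.4],[0,0,0.2],[0,0,0],[0,0,0]], "spin": [0.05,0,0,0,0,0,0,0,0,0,0,0]}}

```text
t: 18.65
tcp_pos: [0.5212, -0.0902, 0.0652]
tcp_rot: [1.0, -0.001, 0.001, 0.0]
ft_force: [-0.1, -0.2, -0.1]
grip_width: 1.0
finger_force: 0.0
```

Call:
{"name": "jog_arm", "arguments": {"slide": [[-0.02,-0.03,0.2],[0,0,0.3],[0,0,0.3],[0,0,0.3],[0,0,0.16],[0,0,0.1],[0,0,0],[0,0,0]], "spin": [0,0,0,0,0,0,0,0]}}

```text
t: 19.45
tcp_pos: [0.5198, -0.0889, -0.0032]
tcp_rot: [1.0, -0.001, 0.001, 0.0]
ft_force: [0.1, -0.4, 0.9]
grip_width: 0.997
finger_force: 0.0
```

Call:
{"name": "jog_arm", "arguments": {"slide": [[0,0,0],[0,0,0],[0,0,0],[0,0,0],[0,0,0],[0,0,0],[0,0,0]], "spin": [0,0,0,0,0,0,0], "fingers": 1, "grip_force": 30}}

```text
t: 20.15
tcp_pos: [0.5198, -0.089, -0.0025]
tcp_rot: [1.0, -0.001, 0.001, 0.0]
ft_force: [-1.0, 0.3, 6.2]
grip_width: 0.764
finger_force: 32.0
```

Call:
{"name": "jog_arm", "arguments": {"slide": [[0,0,-0.15],[0,0,-0.3],[0,0,-0.4],[0,0,-0.5],[0,0,-0.5],[0,0,-0.5],[0,0,-0.5],[0,0,-0.3],[0,0,-0.1],[0,0,0]], "spin": [0,0,0,0,0,0,0,0,0,0]}}

```text
t: 21.15
tcp_pos: [0.5196, -0.0889, 0.1596]
tcp_rot: [1.0, -0.001, 0.001, 0.0]
ft_force: [-0.4, 0.3, -0.4]
grip_width: 0.768
finger_force: 33.4
```

Call:
{"name": "jog_arm", "arguments": {"slide": [[-0.04,0.3,0],[-0.06,0.5,0],[-0.07,0.6,0],[-0.07,0.6,0],[-0.07,0.6,0],[-0.07,0.6,0],[-0.07,0.6,0],[-0.05,0.45,0],[-0.04,0.24,0],[0,0,0],[0,0,0],[0,0,0]], "spin": [0,0,0,0,0,0,0,0,0,0,0,0]}}

```text
t: 22.35
tcp_pos: [0.4923, -0.3112, 0.1586]
tcp_rot: [1.0, 0.0, -0.0, -0.001]
ft_force: [0.5, 0.9, 0.6]
grip_width: 0.763
finger_force: 33.4
```

```bash
cat > m2.py <<'E'
from h import *
import sys
s=robot.get_state();print({k:np.round(s[k],4) for k in('t','tcp_pos','tcp_rot')})
c=s['tcp_pos'];t=sys.argv[1]
for n in('side','wrist'):
    snap(n,n+t);Z=load(n+t);Q=cloud(Z).reshape(-1,3);col=Z['p'].reshape(-1,3).astype(int)
    m=(Q[:,2]>c[2]-.002)&(Q[:,2]<c[2]+.028)&(np.hypot(*(Q[:,:2]-c[:2]).T)<.05)&(col.min(1)>110)
    q=Q[m];print(n,'cap',len(q),q.min(0).round(4),q.max(0).round(4),cv2.minEnclosingCircle(q[:,:2].astype(np.float32)) if len(q) else '')
    top=q[q[:,2]>np.percentile(q[:,2],60)] if len(q) else q
    if len(top)>10:
        A=np.c_[top[:,:2],np.ones(len(top))];print('plane',np.linalg.lstsq(A,top[:,2],rcond=None)[0].round(4),len(top))
a=cv2.imread(f'pics/side{t}.png')[210:370,250:410];b=cv2.imread(f'pics/wrist{t}.png')
cv2.imwrite(f'pics/both{t}.png',np.hstack([cv2.resize(a,(384,384)),cv2.resize(b,(416,384))]))
E
python3 m2.py b
```

```text
{'t': np.float64(22.35), 'tcp_pos': array([ 0.4923, -0.3112,  0.1586]), 'tcp_rot': array([ 1.e+00,  3.e-04, -1.e-04, -6.e-04])}
side cap 715 [ 0.4589 -0.3586  0.1589] [ 0.5041 -0.2794  0.1802] ((0.4853762984275818, -0.31897109746932983), 0.03973874822258949)
plane [-0.0042  0.0014  0.1802] 286
wrist cap 6423 [ 0.4598 -0.3506  0.1612] [ 0.5263 -0.2808  0.1812] ((0.49353575706481934, -0.3156629800796509), 0.036722443997859955)
plane [0.0012 0.0002 0.1793] 2569
```

View pics/bothb.png

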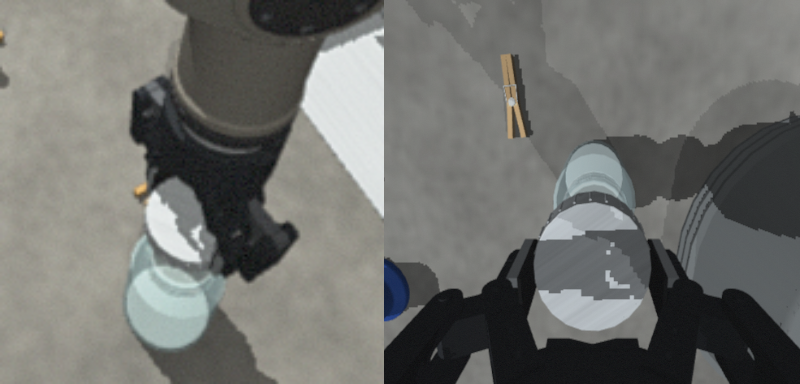

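The pictures show the cap held level, at (592,266) on the wrist side, just above the jar mouth. Its offset from the jar is about 2 mm in y.

Call:
{"name": "jog_arm", "arguments": {"slide": [[0.01,0.04,0],[0,0,0],[0,0,0.2],[0,0,0.2],[0,0,0.2],[0,0,0.1],[0,0,0],[0,0,0],[0,0,0]], "spin": [0,0,0,0,0,0,0,0,0]}}

```text
t: 23.35
tcp_pos: [0.4926, -0.3155, 0.1242]
tcp_rot: [1.0, -0.001, 0.0, 0.0]
ft_force: [-0.9, 0.5, 0.1]
grip_width: 0.766
finger_force: 33.4
```

Correct y by +2 mm, then descend slowly.

Call:
{"name": "jog_arm", "arguments": {"slide": [[0.01,-0.04,0],[0,0,0],[0,0,0.1],[0,0,0.1],[0,0,0.06],[0,0,0],[0,0,0]], "spin": [0,0,0,0,0,0,0]}}

```text
t: 24.05
tcp_pos: [0.4927, -0.3133, 0.1106]
tcp_rot: [1.0, -0.001, -0.0, -0.0]
ft_force: [0.4, 0.1, -1.0]
grip_width: 0.767
finger_force: 33.4
```

Call:
{"name": "jog_arm", "arguments": {"slide": [[0,0,0.06],[0,0,0.06],[0,0,0.05],[0,0,0.03],[0,0,0],[0,0,0]], "spin": [0,0,0,0,0,0]}}

```text
t: 24.65
tcp_pos: [0.4928, -0.3133, 0.1008]
tcp_rot: [1.0, -0.001, 0.0, 0.0]
ft_force: [0.9, 0.5, -1.4]
grip_width: 0.769
finger_force: 33.4
```

Call:
{"name": "jog_arm", "arguments": {"slide": [[0,0,0.02],[0,0,0.02],[0,0,0],[0,0,0]], "spin": [0,0,0,0]}}

```text
t: 25.05
tcp_pos: [0.493, -0.3135, 0.0999]
tcp_rot: [1.0, -0.001, 0.0, 0.0]
ft_force: [-1.3, 0.8, 5.7]
grip_width: 0.763
finger_force: 33.9
```

Light contact of 5.7 N means the cap is down. Release and lift.

Call:
{"name": "jog_arm", "arguments": {"slide": [[0,0,0],[0,0,0],[0,0,0],[0,0,0],[0,0,0],[0,0,0]], "spin": [0,0,0,0,0,0], "fingers": -1}}

```text
t: 25.65
tcp_pos: [0.4927, -0.3133, 0.0987]
tcp_rot: [1.0, -0.001, -0.0, 0.0]
ft_force: [-0.4, -0.2, -0.5]
grip_width: 0.996
finger_force: 0.0
```

Call:
{"name": "jog_arm", "arguments": {"slide": [[0,0,-0.1],[0,0,-0.3],[0,0,-0.5],[0,0,-0.6],[0,0,-0.6],[0,0,-0.6],[0,0,-0.6],[-0.5,0,-0.5],[-0.6,0,0],[-0.5,0,0],[0,0,0],[0,0,0]], "spin": [0,0,0,0,0,0,0,0,0,0,0,0]}}

```text
t: 26.85
tcp_pos: [0.413, -0.3133, 0.2902]
tcp_rot: [1.0, -0.001, 0.001, 0.001]
ft_force: [-0.0, 0.4, -0.7]
grip_width: 1.0
finger_force: 0.0
```

Run:
```python
from h import *
print(robot.get_state()['tcp_pos'])
for n in('wrist','side'):
    snap(n,n+'z');Q=cloud(load(n+'z')).reshape(-1,3)
    for m,c,r,l,h in(('captop',(.493,-.313),.05,.112,.13),('handle',(.481,.082),.03,.19,.215),('holder',(.481,.082),.045,.08,.09)):
        q=Q[(Q[:,2]>l)&(Q[:,2]<h)&(np.hypot(*(Q[:,:2]-c).T)<r)]
        if len(q)>9:
            t=q[q[:,2]>.1165] if m=='captop' else q
            print(n,m,len(q),cv2.minEnclosingCircle(t[:,:2].astype(np.float32)),np.median(q[:,2]),np.linalg.lstsq(np.c_[t[:,:2],np.ones(len(t))],t[:,2],rcond=None)[0][:2].round(3))
a=cv2.imread('pics/sidez.png')[210:370,240:400];b=cv2.imread('pics/wristz.png')
cv2.imwrite('pics/bothz.png',np.hstack([cv2.resize(a,(384,384)),cv2.resize(b,(416,384))]))
```

```text
[ 0.41296918 -0.31325177  0.29022056]
wrist captop 3718 ((0.494281142950058, -0.31348830461502075), 0.03348901495337486) 0.1205964240165775 [0.002 0.001]
side captop 361 ((0.49184054136276245, -0.31497812271118164), 0.032774344086647034) 0.11814635176193417 [0.003 0.   ]
side handle 63 ((0.4798514246940613, 0.07997347414493561), 0.009561643935739994) 0.1981147267660563 [0.316 0.561]
side holder 114 ((0.4784849286079407, 0.08181191980838776), 0.0297444649040699) 0.08211826544500758 [0.008 0.001]
```

View pics/bothz.png

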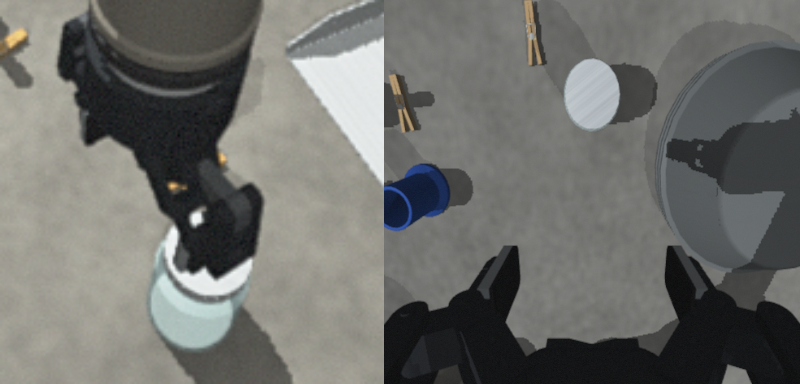

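The cap sits level on the jar at (592,95) in the wrist view. Its top is at 0.1206 m against an expected 0.1205 m, its axis is within about 1 mm of the jar's, and the robot is clear. Handing in.

```bash
python3 -c "
from rig import robot
print(robot.finish_job())"
```

```text
the job is handed in; nothing more can be done
None
```

I dipped the brush to the bottom of the open jar, stood it back in its steel holder, set the cap fully down on the jar, and handed the job in at about 27 s; no verdict was returned.

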